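# Load and start the lens curing unit

## Robot

A 7-joint arm with a two-finger parallel gripper is mounted at the origin on the work surface. World frame = base frame: x ahead of the robot, y to its left, z up, the work surface at z = 0. Lengths are in m, angles in rad, forces in N, time in s.
With the tool pointing down it reaches from about 0.425 to 1.025 m from the base axis. Payload 9.4 kg.
Tool frame: the origin (TCP) lies midway between the tips of the shut fingers; the grasp point (between the pads) lies 19 mm behind it; z points along the fingers, y is the line along which they close (so a half turn about z gives the same grasp; the last joint's range is limited). The gripper opens to 85 mm and grips with 20 to 120 N. Pads are 22 mm wide; open, the fingers measure 114 mm over their backs; the gripper's body (76 mm by 85 mm) begins 54 mm behind the grasp point. The pads swing forward as they close: fully open they stand 13 mm farther back than shut.
Start: joints at [1.086, 0.599, -0.003, 1.599, 0.002, 0.943, -0.08], TCP at [0.288, -0.666, 0.231] pointing down, gripper open.
Joint ranges: [-2.57, 2.57], [-0.35, 1.97], [-1.29, 1.29], [0.11, 2.56], [-1.05, 4.19], [0.11, 1.86], [-2.63, 2.63]. Speed limits (rad/s): [2.22, 2.22, 3.01, 3.01, 3.14, 3.14, 3.14].

## Interface

Orientations are given as a unit quaternion [w, x, y, z].
In Python, from rig import env gives the robot as it stands.
- The arm moves only by the tool step_arm, never from a script. Its argument "deltas" is a list of rows, each a list of 7 numbers: the shift along the world's x, y, z in mm, then the turn, a rotation vector about the world's x, y, z in rad, then the closure, from 0 (fully open) to 1 (shut). A call has exactly 8 rows; each row shifts and turns the commanded pose from where the row before left it; what a row does not reach is not made up. A row lasts 1/10 s, in which the tool goes at most 50 mm and 8.59 degrees, less where a joint would pass 70% of its speed; a pose out of reach is approached as far as the arm can. A call with a gripper value outside its range is refused whole. The fingers move at their own pace and stop on an object; "squeeze" is the grip in N (left out, the last holds). Time passes only in rows, so rows that do not move let the fingers close, or fill a call up. It gives the time, the measured TCP pose, the force, the opening and the grip force at its end, in the units of the state.
- env.get_state(): the state, without advancing time (a new reading comes with each control period).
- env.capture(name): name is "scene" or "top" or "wrist"; returns the picture (384x512x3 uint8, red, green, blue); there is no depth.
- env.camera_model(name): a dict with "mtx" (3x3 intrinsics, pixels), "k1" (the pictures are not rectified: a ray, as slopes to the right and down, at radius r is drawn at 1 + k1 r^2 times it, then the intrinsics apply), "T" (4x4, takes a point from camera to world coordinates). Camera axes: x right, y down, z forward; pixel columns grow to the right and rows downward; lengths in m; the calibration is good to about 2 mm. A picture is of the moment at which its call begins: read the wrist's pose just before it. camera_model takes no time and is no camera call; for the wrist camera it gives the pose at the moment of the call.
- env.finish_job(): hands the job in; it is judged then, once.
The state is a dict: "t": time; "joint_pos": joint angles; "joint_velocities": joint speeds; "tau": joint torques, N m; "tcp_pos": TCP position; "tool_rot": TCP orientation; "ft_force": force on the tool from outside, world axes, zero at the start; "ft_torque": the same for the moment, N m; "finger_gap": finger opening in m; "grip_force": force on a finger pad.
Only numpy, scipy, OpenCV 4.12 (cv2) and the standard library are available. Lean on these libraries where they do the work, as an engineer would, in place of code of your own. Each camera call takes 0.05 s, during which the arm holds its last target. There are 200 camera calls.

## Task

Load every blocked lens lying on the bench into the curing unit: first slide the blue fader (the lamp) on the console right down to the near end of its track, then draw the unit's bolt, slide the amber cover fully open, set each lens flat on the floor of the bay with its block upward, slide the cover fully shut and shoot the bolt fully home. Only then slide the blue and the red fader until each one's white line is level with its yellow tab; leave everything else on the bench where it is.

Things in the scene. Friction and masses are not known exactly. Their poses are not given: they have to be found in the camera images.
- unit: white lens curing unit fixed on the bench; origin at the bench surface under the centre of its open-topped bay; x points to the unit's back, y to its left, z up. Behind the bay (x 52 to 186 mm) a deck 56 mm high carries the cover when open; on the right (y -126 to -192 mm) a ledge 56 mm high carries the bolt. The lenses start on the open bench to its left
- bay_floor (a point): centre of the bay's floor, 6 mm above the bench, axes as the unit's. The bay is 104 mm in x and 236 mm in y inside, its rim 50 mm above the floor, walls 8 mm thick. Three faint rings on the floor at y = -72, 0 and 72 mm (x = 0) suggest one place per lens, but any spot flat on the floor will do
- cover (a joint): flat amber see-through cover of the bay, 120 (x) x 252 (y) mm, 6 mm thick, its top 64 mm above the bench; slides straight along the unit's +x: 0 = fully shut over the bay, 0.118 m = fully open on the deck. Stays where it is left, slides with about 2 N. It cannot slide while the bolt is in its keeper
- cover_handle (a point): centre of the cover's black upright bar handle: 12 mm thick in the unit's x, 60 mm long in y, standing 32 mm high on the cover (from 64 to 96 mm above the bench; this point is 80 mm above the bench); moves with the cover
- bolt (a joint): steel sliding bolt on the unit's right-hand ledge; slides along the unit's y: 0 = fully drawn (to the right), 0.032 m = fully home (to the left) in the steel keeper, an open-ended loop on the cover's right edge. It enters the keeper only with the cover within 1.5 mm of fully shut. Stays where it is left, slides with about 1.5 N
- bolt_knob (a point): centre of the gripping part of the bolt's red upright round knob, 14 mm across, which rises from the bolt (70 mm above the bench) to 112 mm above the bench; this point is 98 mm above the bench. The loop on the cover (starting 19 mm to the left of the knob's axis when home) and the bolt's guides reach up to 83 mm above the bench
- console: white dimmer console 170 (x) x 140 (y) x 45 mm fixed on the bench; origin at the centre of its underside, x along the fader tracks (away from the robot at yaw 0), y to its left
- fader_a (a joint): blue fader, on the console's left track (y = +33 mm); joint value 0 to 0.08 m: 0 = near end of its track (towards the console's -x), growing towards the console's +x; stays where it is left, slides with about 1.5 N
- fader_b (a joint): red fader, on the console's right track (y = -33 mm); joint value 0 to 0.08 m: 0 = near end of its track (towards the console's -x), growing towards the console's +x; stays where it is left, slides with about 1.5 N
- fader_a_cap (a point): centre of the grip of the blue fader, a block 14 mm along the track, 24 mm across, 30 mm high with a white line across the middle of its top; this point is 18 mm above the grip's underside and 64.5 mm above the bench, midway along and across it
- fader_b_cap (a point): the same for the red fader
- tab_a: yellow marker tab stuck on the console just left of the blue fader's track, 6 mm along the track, 12 mm across, 3 mm thick; origin at the centre of its underside; x axis along the track like the console's. The fader's white line is to be level with it (same x in the console's frame)
- tab_b: the same for the red fader, just right of its track
- lens_1_block (a point): a lens on its holding block; may be absent (None). Clear pale green disc 62 mm across and 8 mm thick, with a green round grip block 18 mm across standing on its middle, from 8 to 42 mm above the disc's underside; this point is on the axis, 24 mm above the underside; z points along the block, upwards
- lens_2_block (a point): a lens on its holding block; may be absent (None). Clear pale green disc 62 mm across and 8 mm thick, with a green round grip block 18 mm across standing on its middle, from 8 to 42 mm above the disc's underside; this point is on the axis, 24 mm above the underside; z points along the block, upwards
- lens_3_block (a point): a lens on its holding block; may be absent (None). Clear pale green disc 62 mm across and 8 mm thick, with a green round grip block 18 mm across standing on its middle, from 8 to 42 mm above the disc's underside; this point is on the axis, 24 mm above the underside; z points along the block, upwards
- lens_4_block (a point): a lens on its holding block; may be absent (None). Clear pale green disc 62 mm across and 8 mm thick, with a green round grip block 18 mm across standing on its middle, from 8 to 42 mm above the disc's underside; this point is on the axis, 24 mm above the underside; z points along the block, upwards
- screwdriver: bystander: red-handled screwdriver 150 mm long lying on the bench (origin at its middle, on the underside)
- case: bystander: dark blue spectacle case 60 x 155 x 45 mm
- cleaner: bystander: upright blue bottle 44 mm across, 130 mm high
- screwpot: bystander: small steel bowl 60 mm across, 40 mm high
- dropper: bystander: upright amber bottle 32 mm across, 80 mm high
- cartonlet: bystander: white paper carton 50 x 80 x 30 mm
Things that resemble listed ones, but are neither listed nor needed, are in the scene too. Leave any pink or purple look-alike of the part that bears lens_3_block alone.

How it is judged:
On the way, in this order (a step that is already met when the one before it is completed fails the run):
1. the blue fader is slid down to the near end of its track, before the cover is opened (value of joint fader_a below 0.005 m), for 0.2 s.
2. the bolt is drawn and the cover slid fully open (value of joint bolt below 0.006 m and value of joint cover above 0.108 m), for 0.2 s.
3. every lens lies flat on the floor of the bay (x of lens_1_block in the frame of unit between -0.052 and 0.052 m and y of lens_1_block in the frame of unit between -0.118 and 0.118 m and z of each of lens_1_block, lens_2_block, lens_3_block, lens_4_block in the frame of unit below 0.034 m and angle between each of lens_1_block, lens_2_block, lens_3_block, lens_4_block's own z axis and vertical below 0.08 rad and x of lens_2_block in the frame of unit between -0.052 and 0.052 m and y of lens_2_block in the frame of unit between -0.118 and 0.118 m and x of lens_3_block in the frame of unit between -0.052 and 0.052 m and y of lens_3_block in the frame of unit between -0.118 and 0.118 m and x of lens_4_block in the frame of unit between -0.052 and 0.052 m and y of lens_4_block in the frame of unit between -0.118 and 0.118 m), for 0.2 s.
4. the cover is shut and the bolt home in its keeper (value of joint cover below 0.006 m and value of joint bolt above 0.026 m), for 0.2 s.
5. both faders are level with their tabs (all of step 4 and x of fader_a_cap in the frame of tab_a between -0.004 and 0.004 m and x of fader_b_cap in the frame of tab_b between -0.004 and 0.004 m), for 0.2 s.
At the end, for the whole second after the job is handed in: Every lens present lies flat in the bay (block up, within 0.08 rad of upright, at most 4 mm off its floor, so not on another lens); the cover is within 6 mm of fully shut; the bolt is thrown over 26 of its 32 mm; each fader line is within 4 mm of its tab along the track (all of step 3 and all of step 5); the robot touches nothing.
It fails at once if a bystander is moved more than 4 cm or knocked over ((distance of screwdriver from where it was at the start of the episode above 0.04 m or angle between screwdriver's own z axis and vertical above 0.6 rad) or (distance of case from where it was at the start of the episode above 0.04 m or angle between case's own z axis and vertical above 0.6 rad) or (distance of cleaner from where it was at the start of the episode above 0.04 m or angle between cleaner's own z axis and vertical above 0.6 rad) or (distance of screwpot from where it was at the start of the episode above 0.04 m or angle between screwpot's own z axis and vertical above 0.6 rad) or (distance of dropper from where it was at the start of the episode above 0.04 m or angle between dropper's own z axis and vertical above 0.6 rad) or (distance of cartonlet from where it was at the start of the episode above 0.04 m or angle between cartonlet's own z axis and vertical above 0.6 rad)).
Of lens_1, lens_2, lens_3, lens_4 only 2 to 3 are there at a start; the rules pass over those that are not, and their reading is None.
At some moment in a run one of lens_1, lens_2, lens_3, lens_4 may be knocked a few centimetres aside while the robot is not near it.
Once in a run the grip may slacken for a moment while it holds something.
It also fails if it takes over 210 s, if anything falls off the work surface, if the arm or the gripper's body presses on something with over 40 N, if the wrist force passes 120 N, or if a joint passes its speed limit or range.

## Working session

There is one attempt and no reset: what is moved stays moved. The work goes in short steps, Python scripts to look and compute and a tool call to move; the robot and the scene stay as the last step left them, time stands still between calls to the robot, and variables do not carry over. Pictures are saved under pics/ and viewed, at most 14 in all, crops included, and the job is handed in when it is done.

Besides the shell and the picture viewer there is one more tool, called after ">>>" as name([rows], argument=value, ...), one row to a line, values as JSON. step_arm: Moves the arm, as the interface text tells. Its arguments: {"type":"object","properties":{"deltas":{"type":"array","items":{"type":"array","items":{"type":"number"}}},"squeeze":{"type":"number"}},"required":["deltas"]}

```bash
ls; mkdir -p pics
cat > h.py <<'E'
import numpy as np, cv2
from rig import env
def ray(name,uv,cm=None):
    c=cm or env.camera_model(name); K=np.array(c["mtx"]);k=c["k1"];T=np.array(c["T"])
    d=np.array([(uv[0]-K[0,2])/K[0,0],(uv[1]-K[1,2])/K[1,1]]);s=d.copy()
    for _ in range(30): s=d/(1+k*(s@s))
    return T[:3,3],T[:3,:3]@np.array([s[0],s[1],1])
def at(name,uv,z,cm=None):
    o,d=ray(name,uv,cm); return o+d*(z-o[2])/d[2]
def proj(name,p,cm=None):
    c=cm or env.camera_model(name); K=np.array(c["mtx"]);T=np.array(c["T"])
    q=T[:3,:3].T@(np.array(p)-T[:3,3]); s=q[:2]/q[2]; s=s*(1+c["k1"]*(s@s))
    return np.array([K[0,0]*s[0]+K[0,2],K[1,1]*s[1]+K[1,2]])
def snap(name,f,box=None,sc=1):
    im=env.capture(name); cv2.imwrite('pics/raw_'+f,im[:,:,::-1])
    if box: im=im[box[1]:box[3],box[0]:box[2]]
    im=cv2.resize(im,None,fx=sc,fy=sc,interpolation=cv2.INTER_CUBIC)
    cv2.imwrite('pics/'+f,im[:,:,::-1]); return im
E
python3 - <<'E'
from h import *
snap('top','top1.png',sc=1.56);snap('scene','sc1.png',sc=1.56)
for n in('top','scene','wrist'):print(n,env.camera_model(n))
print(env.get_state())
E
```

```text
pics
top {'mtx': array([[487.09157092,   0.        , 252.90162464],
       [  0.        , 487.09157092, 189.51812052],
       [  0.        ,   0.        ,   1.        ]]), 'k1': -0.17879486156607674, 'T': array([[-2.08043797e-02, -9.96815480e-01,  7.69810106e-02,
         3.88340395e-01],
       [-9.99781396e-01,  2.09029692e-02,  4.75072117e-04,
        -1.24543508e-02],
       [-2.08269094e-03, -7.69542987e-02, -9.97032446e-01,
         1.50814831e+00],
       [ 0.00000000e+00,  0.00000000e+00,  0.00000000e+00,
         1.00000000e+00]])}
scene {'mtx': array([[374.33077416,   0.        , 252.41828328],
       [  0.        , 374.33077416, 183.80310292],
       [  0.        ,   0.        ,   1.        ]]), 'k1': -0.06357325755887983, 'T': array([[-0.32347103,  0.56143085, -0.7616836 ,  1.35251851],
       [ 0.94617388,  0.18253574, -0.26727456,  0.30991645],
       [-0.0110217 , -0.8071407 , -0.59025623,  0.73693184],
       [ 0.        ,  0.        ,  0.        ,  1.        ]])}
wrist {'mtx': array([[295.1970539 ,   0.        , 255.38211265],
       [  0.        , 295.1970539 , 191.
[... 366 characters left out ...]
: array([ 1.08629624,  0.60004601, -0.00256389,  1.60004213,  0.00178539,
        0.94289783, -0.0798121 ]), 'joint_velocities': array([-0.00184066, -0.00156271,  0.00075147, -0.00238933, -0.00093899,
       -0.0005172 ,  0.00069479]), 'tau': array([ 5.18474015e-03, -7.78001618e+01,  1.56980406e+00, -2.58625978e+01,
        1.25979001e-02,  5.56909145e-03,  5.62805909e-06]), 'tcp_pos': array([ 0.28736712, -0.66516242,  0.23050514]), 'tool_rot': array([-6.68316862e-04,  9.79278529e-01,  2.02516863e-01, -1.92602350e-04]), 'ft_force': array([-0.4704629 ,  0.98326034, -0.45921449]), 'ft_torque': array([-0.00738067,  0.00552855,  0.00742088]), 'grip_force': 0.0, 'finger_gap': 0.08544424141779987}
```

View pics/top1.png

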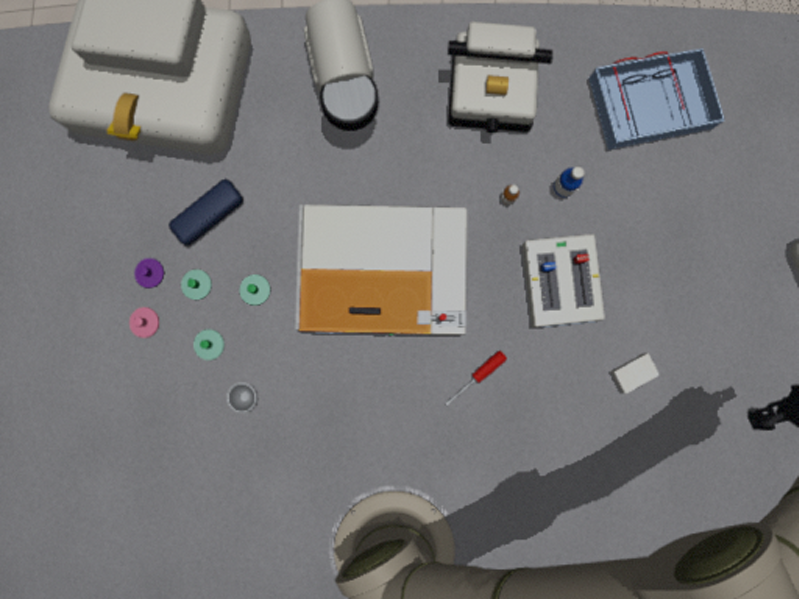

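View pics/sc1.png

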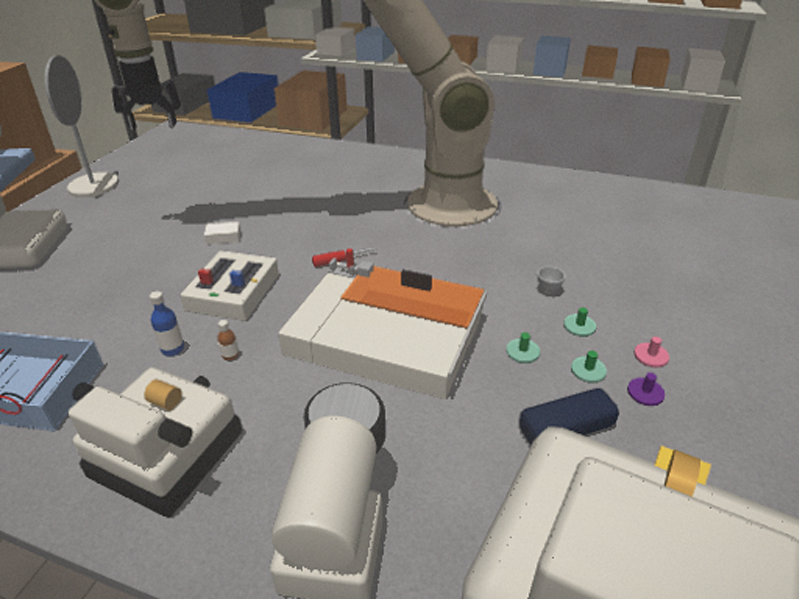

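The top view (scale 1.56) shows three green lenses at about (195,285), (255,290) and (208,345). The purple (148,272) and pink (144,322) pieces are look-alikes, so I'll leave them. The unit is at about (382,270) and the console at (563,280). I'll enlarge crops to measure from.

Run:
```python
import cv2
im=cv2.imread('pics/raw_top1.png')
f=lambda b,n,s:cv2.imwrite('pics/'+n,cv2.resize(im[b[1]:b[3],b[0]:b[2]],None,fx=s,fy=s,interpolation=cv2.INTER_CUBIC))
f((325,145,395,215),'c_con.png',8); f((80,125,305,220),'c_unit.png',3.5)
```

```text
(no output)
```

View pics/c_con.png

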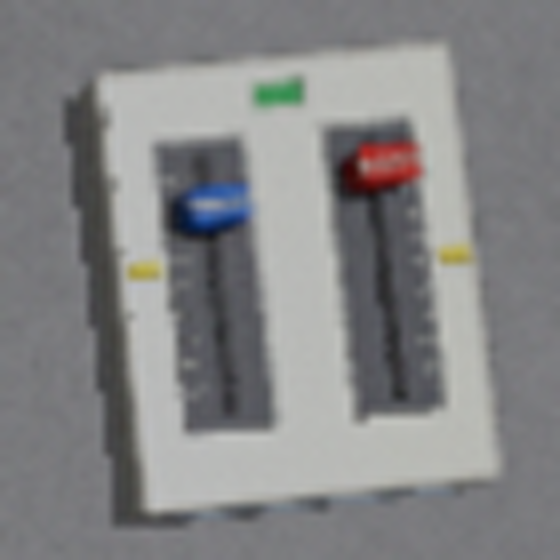

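View pics/c_unit.png

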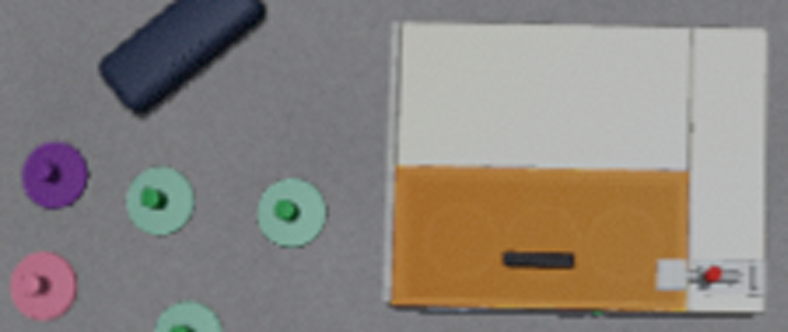

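The console crop shows the blue cap's line at about (215,207), the red's at (388,160), and the tabs at (144,271) and (456,255). The unit crop shows the cover corners at (397,167), (688,170) and (393,305), the handle at (538,259), the knob at (713,273) and two of the lens discs.

```bash
cat > m1.py <<'E'
from h import *
def C(u,v,z,s=8,o=(325,145)): return at('top',(u/s+o[0],v/s+o[1]),z)
con=[C(98,78,.045),C(450,45,.045),C(497,475,.045),C(148,512,.045)]
print('con corners',np.round(con,4).tolist()); cc=np.mean(con,0)
fx=(con[0]+con[1]-con[2]-con[3])[:2]; yaw=np.arctan2(fx[1],fx[0]); print('con c,yaw',cc,yaw, 'size',np.linalg.norm(con[0]-con[3]),np.linalg.norm(con[0]-con[1]))
R=lambda a:np.array([[np.cos(a),-np.sin(a)],[np.sin(a),np.cos(a)]])
for n,u,v,z in(('A',215,207,.0765),('B',388,160,.0765),('ta',144,271,.048),('tb',456,255,.048)):
    p=C(u,v,z); print(n,p, 'loc',R(yaw).T@(p-cc)[:2])
U=lambda u,v,z:C(u,v,z,3.5,(80,125))
cv=[U(397,167,.064),U(688,170,.064),U(688,306,.064),U(393,305,.064)]
print('cover',np.round(cv,4).tolist()); uc=np.mean(cv,0)
fy=(cv[0]+cv[3]-cv[1]-cv[2])[:2]; uy=np.arctan2(-fy[0],fy[1]); print('unit',uc,uy)
for n,p in(('handle',U(538,258,.096)),('knob',U(713,272,.112)),('backL',U(399,22,.056)),('backR',U(767,28,.056))):
    print(n,p,'loc',R(uy).T@(p-uc)[:2])
for n,u,v in(('L1',160,201),('L2',292,212)): print(n,U(u,v,.008))
print('L3',at('top',(208/1.5625,345/1.5625),.008))
E
python3 m1.py
python3 - <<'E'
from h import *
im=cv2.imread('pics/raw_top1.png').astype(int);b,g,r=im[...,0],im[...,1],im[...,2]
m=((g-r>25)&(g>70)&(g-b>-5)).astype('uint8')
n,l,s,c=cv2.connectedComponentsWithStats(m)
for i in range(1,n):
    if s[i,4]>50: print(s[i],c[i],at('top',s[i,:2]+s[i,2:4]/2-.5,.006))
E
```

```text
con corners [[0.6022, -0.271, 0.045], [0.6129, -0.4086, 0.045], [0.4473, -0.4197, 0.045], [0.4365, -0.2843, 0.045]]
con c,yaw [ 0.52473494 -0.34587917  0.045     ] 0.07355753629125253 size 0.16617976584782837 0.1379861168955141
A [ 0.54838084 -0.30766741  0.0765    ] loc [0.02639019 0.03637066]
B [ 0.5648953  -0.37417301  0.0765    ] loc [ 0.03797242 -0.03116877]
ta [ 0.52768906 -0.28533214  0.048     ] loc [0.00739581 0.0601662 ]
tb [ 0.53149885 -0.40632373  0.048     ] loc [ 0.00230348 -0.0607782 ]
cover [[0.554, 0.165, 0.064], [0.5461, -0.0833, 0.064], [0.4303, -0.0805, 0.064], [0.4362, 0.1698, 0.064]]
unit [0.49161347 0.04274911 0.064     ] -0.027718034997141493
handle [0.47175465 0.0444986  0.096     ] loc [-0.01989967  0.00119844]
knob [ 0.45629358 -0.09943877  0.112     ] loc [-0.03136565 -0.14311213]
backL [0.68141722 0.16326351 0.056     ] loc [0.18639085 0.12572842]
backR [ 0.66918617 -0.15536566  0.056     ] loc [ 0.18299515 -0.19311734]
L1 [0.53479891 0.38625178 0.008     ]
L2 [0.52231562 0.26630788 0.008     ]
L3 [0.41436573 0.36296562 0.008     ]
[116 173  19  19 284] [125.1971831  182.03521127] [0.53639675 0.38908564 0.006     ]
[154 176  19  20 297] [162.9023569  185.35690236] [0.52274671 0.26803028 0.006     ]
[124 211  20  20 291] [133.33333333 220.5257732 ] [0.41531666 0.36224743 0.006     ]
```

>>> step_arm([
  [16,22,-2,0,0,0.077,0],
  [16,22,-2,0,0,0.077,0],
  [16,22,-2,0,0,0.077,0],
  [16,22,-2,0,0,0.077,0],
  [16,22,-2,0,0,0.077,0],
  [16,22,-2,0,0,0.077,0],
  [16,22,-2,0,0,0.077,0],
  [16,22,-2,0,0,0.077,0],
], squeeze=40)

```text
t: 0.9
tcp_pos: [0.4169, -0.4876, 0.2152]
tool_rot: [0.0, 0.87, 0.493, 0.0]
ft_force: [0.2, 0.0, 0.4]
finger_gap: 0.0856
grip_force: 0.0
```

>>> step_arm([
  [16,22,-2,0,0,0.077,0],
  [16,22,-2,0,0,0.077,0],
  [16,22,-2,0,0,0.077,0],
  [16,22,-2,0,0,0.077,0],
  [16,22,-2,0,0,0.077,0],
  [16,22,-2,0,0,0.077,0],
  [16,22,-2,0,0,0.077,0],
  [0,0,0,0,0,0.077,0],
])

```text
t: 1.7
tcp_pos: [0.531, -0.3302, 0.2011]
tool_rot: [-0.0, 0.678, 0.735, 0.001]
ft_force: [-0.5, -0.6, 0.4]
finger_gap: 0.0858
grip_force: 0.0
```

Run:
```python
from h import *
import json
s=env.get_state();print(s['tcp_pos'],s['tool_rot'],s['joint_pos'],s['ft_force'])
c=env.camera_model('wrist');import pickle;pickle.dump(c,open('w1.pkl','wb'))
snap('wrist','w1.png',sc=1.56)
for n,p in(('A',(.5484,-.3077,.0765)),('tb',(.5315,-.4063,.048))):print(n,proj('wrist',p,c))
```

```text
[ 0.53103946 -0.33020486  0.20113823] [-1.10687096e-04  6.77870404e-01  7.35180304e-01  1.27420237e-03] [ 0.7079348   0.53433666 -0.35703934  1.85031393  0.24728796  0.79980814
  0.30434784] [-0.5471708  -0.64369353  0.43622857]
A [276.72031006 162.33868198]
tb [250.42680668 245.41972714]
```

View pics/w1.png

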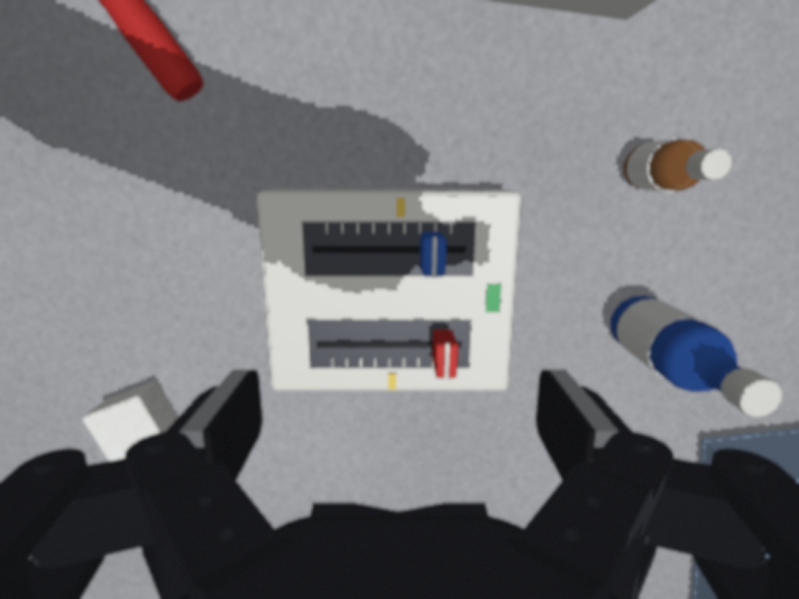

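The wrist view shows the blue line at about (434,256), the red line at (447,360), tab_a at (401,207) and tab_b at (392,381). The console corners are (260,193), (519,195), (507,389) and (273,389).

Run:
```python
from h import *
import pickle
c=pickle.load(open('w1.pkl','rb'))
P=lambda u,v,z:at('wrist',(u/1.5625,v/1.5625),z,c)
con=[P(519,195,.045),P(507,389,.045),P(273,389,.045),P(260,193,.045)]
cc=np.mean(con,0);fx=(con[0]+con[1]-con[2]-con[3])[:2];yaw=np.arctan2(fx[1],fx[0]);print(cc,yaw,np.linalg.norm(con[0]-con[3]),np.linalg.norm(con[0]-con[1]))
R=np.array([[np.cos(yaw),-np.sin(yaw)],[np.sin(yaw),np.cos(yaw)]])
for n,u,v,z in(('A',434,256,.0765),('B',447,360,.0765),('ta',401,207,.048),('tb',392,381,.048)):
    p=P(u,v,z);print(n,p,R.T@(p-cc)[:2])
```

```text
[ 0.52569521 -0.34461621  0.045     ] 0.07786599973389374 0.16409286471903528 0.13483236576076713
A [ 0.54949212 -0.30900701  0.0765    ] [0.02649476 0.03365021]
B [ 0.56430138 -0.37376784  0.0765    ] [ 0.03622157 -0.03206637]
ta [ 0.52815843 -0.2844026   0.048     ] [0.00713962 0.05983955]
tb [ 0.53184779 -0.4043777   0.048     ] [ 0.00148526 -0.060059  ]
```

>>> step_arm([
  [9,11,-20,0,0,0,0.3],
  [9,11,-20,0,0,0,0.3],
  [0,0,-25,0,0,0,0.3],
  [0,0,-25,0,0,0,0.3],
  [0,0,-25,0,0,0,0.3],
  [0,0,-20,0,0,0,0.3],
  [0,0,-14,0,0,0,0.3],
  [0,0,0,0,0,0,0.3],
])

```text
t: 2.55
tcp_pos: [0.5448, -0.313, 0.0505]
tool_rot: [-0.001, 0.682, 0.731, -0.001]
ft_force: [-0.4, -0.3, 0.3]
finger_gap: 0.0595
grip_force: 0.0
```

>>> step_arm([
  [0,0,0,0,0,0,1],
  [0,0,0,0,0,0,1],
  [0,0,0,0,0,0,1],
  [0,0,0,0,0,0,1],
  [0,0,0,0,0,0,1],
  [0,0,0,0,0,0,1],
  [0,0,0,0,0,0,1],
  [0,0,0,0,0,0,1],
])

```text
t: 3.35
tcp_pos: [0.5465, -0.3139, 0.0536]
tool_rot: [0.001, 0.682, 0.731, 0.0]
ft_force: [0.3, -0.1, 6.5]
finger_gap: 0.0132
grip_force: 41.0
```

>>> step_arm([
  [0,0,4,0,0,0,1],
  [-11,-0.9,0,0,0,0,1],
  [-11,-0.9,0,0,0,0,1],
  [-11,-0.9,0,0,0,0,1],
  [-11,-0.9,0,0,0,0,1],
  [-11,-0.9,0,0,0,0,1],
  [-7,-0.5,0,0,0,0,1],
  [0,0,0,0,0,0,1],
])

```text
t: 4.15
tcp_pos: [0.4835, -0.3187, 0.0542]
tool_rot: [-0.0, 0.682, 0.731, 0.001]
ft_force: [8.4, -4.4, -35.1]
finger_gap: 0.0132
grip_force: 43.0
```

>>> step_arm([
  [-3,-0.2,0,0,0,0,1],
  [-3,-0.2,0,0,0,0,1],
  [-3,-0.2,0,0,0,0,1],
  [0,0,0,0,0,0,1],
  [0,0,0,0,0,0,1],
  [0,0,0,0,0,0,1],
  [0,0,0,0,0,0,1],
  [0,0,0,0,0,0,1],
])

```text
t: 4.95
tcp_pos: [0.4831, -0.3187, 0.0546]
tool_rot: [0.005, 0.681, 0.732, 0.005]
ft_force: [28.6, -3.7, -49.6]
finger_gap: 0.013
grip_force: 40.6
```

>>> step_arm([
  [0,0,0,0,0,0,0.3],
  [0,0,0,0,0,0,0.3],
  [0,0,0,0,0,0,0.3],
  [0,0,20,0,0,0,0.3],
  [0,0,30,0,0,0,0.3],
  [0,0,30,0,0,0,0.3],
  [0,0,20,0,0,0,0.3],
  [0,0,0,0,0,0,0.3],
])

```text
t: 5.75
tcp_pos: [0.4751, -0.32, 0.1595]
tool_rot: [0.002, 0.683, 0.731, 0.0]
ft_force: [0.2, -0.3, -0.6]
finger_gap: 0.0596
grip_force: 0.0
```

>>> step_arm([
  [-4,31,0,0,0,-0.015,0.3],
  [-4,31,0,0,0,-0.015,0.3],
  [-4,31,0,0,0,-0.015,0.3],
  [-4,31,0,0,0,-0.015,0.3],
  [-4,31,0,0,0,-0.015,0.3],
  [-4,31,0,0,0,-0.015,0.3],
  [-4,31,0,0,0,-0.01,0.3],
  [0,0,0,0,0,0,0.3],
])

```text
t: 6.55
tcp_pos: [0.4454, -0.0986, 0.1561]
tool_rot: [-0.001, 0.716, 0.698, -0.0]
ft_force: [-0.1, 0.1, 0.1]
finger_gap: 0.0597
grip_force: 0.0
```

Run:
```python
from h import *
s=env.get_state();print(s['tcp_pos'],s['tool_rot'],s['ft_force'],s['joint_pos'])
c=env.camera_model('wrist');import pickle;pickle.dump(c,open('w2.pkl','wb'))
im=snap('wrist','w2.png',sc=1.5625)
t=snap('top','top2.png');cv2.imwrite('pics/top2c.png',cv2.resize(t[145:215,325:395,::-1],None,fx=6,fy=6))
for n,p in(('knob',(.4563,-.0994,.112)),('handle',(.4717,.0445,.096))):print(n,proj('wrist',p,c)*1.5625)
```

```text
[ 0.44540433 -0.09859297  0.15614908] [-6.63400071e-04  7.16309497e-01  6.97782389e-01 -3.16773871e-05] [-0.1289144   0.09217326  0.11110838] [ 0.32445741  0.41826961 -0.30825932  2.25798222  0.25903654  0.49809608
 -0.21373096]
knob [426.13152183 334.76646637]
handle [460.65440971 -36.91770934]
```

View pics/w2.png

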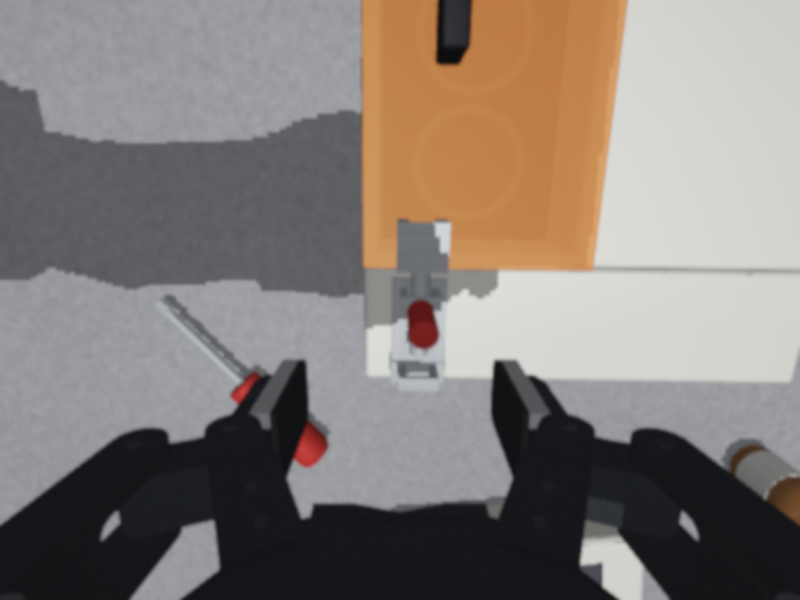

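View pics/top2c.png

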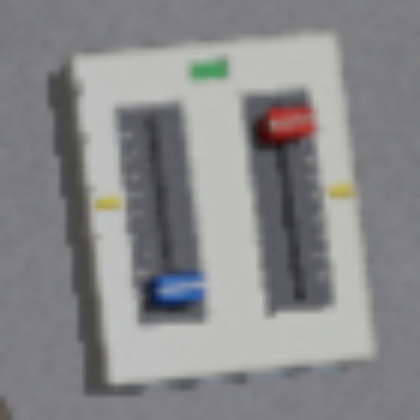

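The blue cap is now at the near end of its track, at crop (180,288). The wrist view shows the knob top at about (425,331), close to the predicted (426,335).

Run:
```python
from h import *
import pickle
c=pickle.load(open('w2.pkl','rb'))
P=lambda u,v,z:at('wrist',(u/1.5625,v/1.5625),z,c)
p=at('top',(180/6+325,287/6+145),.0765);y=.076;cc=np.array([.5252,-.3452])
print('blue x loc',(p[:2]-cc)@[np.cos(y),np.sin(y)])
print('knob',P(425,331,.112))
print('coverFR',P(363,268,.064),'BR',P(594,268,.064),'ledge',P(368,376,.056),P(792,380,.056))
print('rings',P(470,161,.006),P(474,40,.006))
```

```text
blue x loc -0.04010041258674997
knob [ 0.45583053 -0.09767292  0.112     ]
coverFR [ 0.42636524 -0.07920719  0.064     ] BR [ 0.54632273 -0.082206    0.064     ] ledge [ 0.42566026 -0.14395579  0.056     ] [ 0.66882116 -0.15240609  0.056     ]
rings [ 0.48965273 -0.02623672  0.006     ] [0.4908842  0.03997547 0.006     ]
```

>>> step_arm([
  [5,0,-10,0,0,0,0.3],
  [6,1,-15,0,0,0,0.3],
  [0,0,-15,0,0,0,0.3],
  [0,0,-15,0,0,0,0.3],
  [0,0,-10,0,0,0,0.3],
  [0,0,0,0,0,0,0.3],
  [0,0,0,0,0,0,0.3],
  [0,0,0,0,0,0,0.3],
])

```text
t: 7.45
tcp_pos: [0.4578, -0.1014, 0.0917]
tool_rot: [0.0, 0.718, 0.696, 0.0]
ft_force: [0.2, 0.0, 0.7]
finger_gap: 0.06
grip_force: 0.0
```

>>> step_arm([
  [0,0,0,0,0,0,1],
  [0,0,0,0,0,0,1],
  [0,0,0,0,0,0,1],
  [0,0,0,0,0,0,1],
  [0,0,0,0,0,0,1],
  [0,0,0,0,0,0,1],
  [0,0,0,0,0,0,1],
  [0,0,0,0,0,0,1],
])

```text
t: 8.25
tcp_pos: [0.4559, -0.1013, 0.0917]
tool_rot: [-0.001, 0.718, 0.696, -0.001]
ft_force: [-4.9, 0.4, 11.3]
finger_gap: 0.0124
grip_force: 38.9
```

>>> step_arm([
  [0,-6,0,0,0,0,1],
  [-0.3,-7,0,0,0,0,1],
  [-0.3,-7,0,0,0,0,1],
  [-0.3,-7,0,0,0,0,1],
  [0,-4,0,0,0,0,1],
  [0,-3,0,0,0,0,1],
  [0,0,0,0,0,0,1],
  [0,0,0,0,0,0,1],
])

```text
t: 9.05
tcp_pos: [0.4548, -0.1315, 0.0916]
tool_rot: [-0.002, 0.717, 0.697, 0.0]
ft_force: [-7.0, 16.7, 13.3]
finger_gap: 0.0123
grip_force: 39.3
```

>>> step_arm([
  [0,0,0,0,0,0,0.3],
  [0,0,0,0,0,0,0.3],
  [0,0,0,0,0,0,0.3],
  [0,0,0,0,0,0,0.3],
  [0,0,20,0,0,0,0.3],
  [0,0,25,0,0,0,0.3],
  [0,0,0,0,0,0,0.3],
  [0,0,0,0,0,0,0.3],
])

```text
t: 9.85
tcp_pos: [0.4569, -0.1356, 0.1366]
tool_rot: [0.001, 0.718, 0.696, 0.0]
ft_force: [0.4, -0.9, -0.4]
finger_gap: 0.0598
grip_force: 0.0
```

>>> step_arm([
  [2,25,0,0,0,0,0.3],
  [2,26,0,0,0,0,0.3],
  [2,26,0,0,0,0,0.3],
  [2,26,0,0,0,0,0.3],
  [2,26,0,0,0,0,0.3],
  [2,26,0,0,0,0,0.3],
  [3,25,0,0,0,0,0.3],
  [0,0,0,0,0,0,0.3],
])

```text
t: 10.65
tcp_pos: [0.4719, 0.0483, 0.1355]
tool_rot: [-0.001, 0.716, 0.698, 0.0]
ft_force: [-0.4, -0.2, 0.2]
finger_gap: 0.0599
grip_force: 0.0
```

Run:
```python
from h import *
s=env.get_state();print(s['tcp_pos'],s['tool_rot'])
im=snap('top','top3.png',(80,125,305,220),3.5)
```

```text
[0.47189021 0.04829468 0.13547253] [-5.79828800e-04  7.16366364e-01  6.97723957e-01  4.20575458e-04]
```

View pics/top3.png

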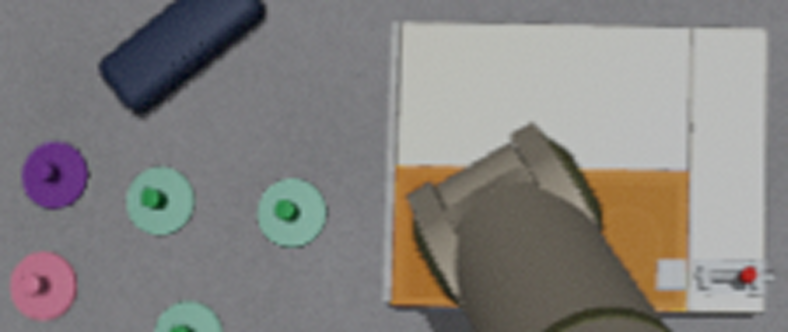

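The knob is now at (749,273), about 31 mm to the right, so the bolt is drawn. Next, the handle.

>>> step_arm([
  [0,-3,-20,0,0,0,0.3],
  [0,0,-20,0,0,0,0.3],
  [0,0,-15,0,0,0,0.3],
  [0,0,-9,0,0,0,0.3],
  [0,0,0,0,0,0,0.3],
  [0,0,0,0,0,0,0.3],
  [0,0,0,0,0,0,1],
  [0,0,0,0,0,0,1],
])

```text
t: 11.5
tcp_pos: [0.472, 0.0417, 0.0729]
tool_rot: [0.0, 0.718, 0.696, 0.0]
ft_force: [0.0, -0.6, -0.4]
finger_gap: 0.0313
grip_force: 0.0
```

>>> step_arm([
  [0,0,0,0,0,0,1],
  [0,0,0,0,0,0,1],
  [0,0,0,0,0,0,1],
  [0,0,0,0,0,0,1],
  [0,0,0,0,0,0,1],
  [0,0,0,0,0,0,1],
  [4,0,0,0,0,0,1],
  [6,0,0,0,0,0,1],
])

```text
t: 12.3
tcp_pos: [0.4811, 0.0414, 0.0728]
tool_rot: [0.0, 0.718, 0.696, -0.0]
ft_force: [-1.6, -1.3, 7.1]
finger_gap: 0.0113
grip_force: 42.5
```

Gripped at an 11 mm gap, and the cover is moving with it. Sliding on to fully open: about 109 mm more plus a little overtravel.

>>> step_arm([
  [12,-0.3,0,0,0,0,1],
  [14,-0.4,0,0,0,0,1],
  [14,-0.4,0,0,0,0,1],
  [14,-0.4,0,0,0,0,1],
  [14,-0.4,0,0,0,0,1],
  [14,-0.4,0,0,0,0,1],
  [12,-0.4,0,0,0,0,1],
  [6,-0.2,0,0,0,0,1],
])

```text
t: 13.1
tcp_pos: [0.5823, 0.0373, 0.0729]
tool_rot: [0.001, 0.719, 0.695, -0.001]
ft_force: [-3.1, -3.7, 8.7]
finger_gap: 0.0112
grip_force: 42.5
```

>>> step_arm([
  [4,-0.1,0,0,0,0,1],
  [4,-0.1,0,0,0,0,1],
  [3,0,0,0,0,0,1],
  [0,0,0,0,0,0,1],
  [0,0,0,0,0,0,1],
  [0,0,0,0,0,0,1],
  [0,0,0,0,0,0,1],
  [0,0,0,0,0,0,1],
])

```text
t: 13.9
tcp_pos: [0.5896, 0.0369, 0.0728]
tool_rot: [-0.001, 0.719, 0.695, -0.003]
ft_force: [-11.2, -4.0, 13.7]
finger_gap: 0.0112
grip_force: 43.4
```

Add to h.py:
```python
def lenses(name,zt=.008):
    s=env.get_state();c=env.camera_model(name);im=env.capture(name).astype(int);r,g,b=im[...,0],im[...,1],im[...,2]
    m=((g-r>18)&(g>=b)&(g-b<45)&(g>60)).astype('uint8')
    n,l,st,cc=cv2.connectedComponentsWithStats(m)
    print(name,s['t'],s['tcp_pos'].round(4),s['tool_rot'].round(3))
    for i in range(1,n):
        if st[i,4]<60: continue
        v,u=np.nonzero(l==i)
        h=cv2.convexHull(np.c_[u,v].astype('float32'))[:,0]
        w=np.array([at(name,q,zt,c)[:2] for q in h],'float32')
        ce,ra=cv2.minEnclosingCircle(w); print('  px',cc[i].round(),'n',st[i,4],'xy',np.round(ce,4),'r',round(ra,4))
```

```text
(no output)
```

>>> step_arm([
  [0,0,0,0,0,0,0.4],
  [0,0,0,0,0,0,0.4],
  [0,0,0,0,0,0,0.4],
  [0,0,20,0,0,0,0.3],
  [0,0,35,0,0,0,0.3],
  [0,20,35,0,0,0,0.3],
  [-8,26,0,0,0,0,0.3],
  [-9,26,0,0,0,0,0.3],
])

```text
t: 14.7
tcp_pos: [0.5765, 0.1115, 0.1636]
tool_rot: [0.001, 0.718, 0.696, 0.001]
ft_force: [-0.6, 0.1, 0.2]
finger_gap: 0.0598
grip_force: 0.0
```

>>> step_arm([
  [-9,26,0,0,0,0,0.3],
  [-9,26,0,0,0,0,0.3],
  [-9,26,0,0,0,0,0.3],
  [-9,26,0,0,0,0,0.3],
  [-9,26,0,0,0,0,0.3],
  [-9,26,0,0,0,0,0.3],
  [0,0,0,0,0,0,0.3],
  [0,0,0,0,0,0,0.3],
])

```text
t: 15.5
tcp_pos: [0.5214, 0.2674, 0.1622]
tool_rot: [0.0, 0.717, 0.697, -0.0]
ft_force: [0.6, 0.1, 0.3]
finger_gap: 0.06
grip_force: 0.0
```

Run:
```python
from h import *
lenses('wrist');lenses('top')
im=snap('wrist','w3.png',sc=1.25)
```

```text
wrist 15.5 [0.5214 0.2674 0.1622] [ 0.     0.717  0.697 -0.   ]
  px [267.  49.] n 3478 xy [0.535  0.3876] r 0.0311
  px [142.  82.] n 3253 xy [0.4148 0.3623] r 0.0314
  px [256. 175.] n 2637 xy [0.5218 0.2686] r 0.0314
top 15.55 [0.5217 0.2664 0.1621] [ 0.     0.718  0.696 -0.   ]
  px [167. 182.] n 127 xy [0.5287 0.2614] r 0.0285
  px [127. 224.] n 67 xy [0.4078 0.3794] r 0.024
```

View pics/w3.png

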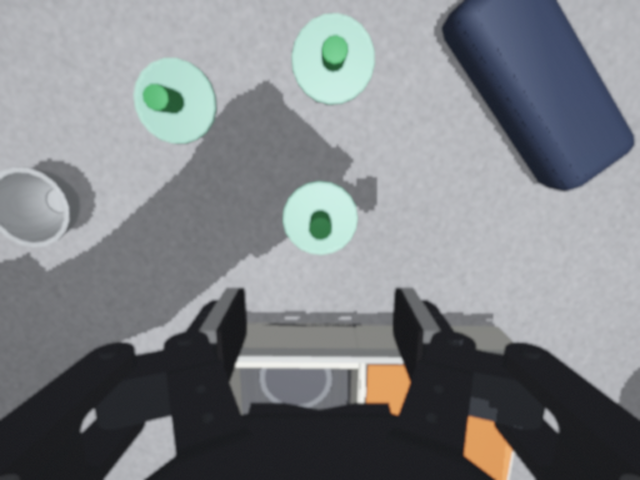

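The wrist view shows the three green lenses at about (333,57), (175,100) and (320,217). The fitted disc radius is 31 mm, as it should be. Descending on the near one.

>>> step_arm([
  [0,1,-25,0,0,0,0.3],
  [0,0,-25,0,0,0,0.3],
  [0,0,-25,0,0,0,0.3],
  [0,0,-25,0,0,0,0.3],
  [0,0,-20,0,0,0,0.3],
  [0,0,-16,0,0,0,0.3],
  [0,0,-8,0,0,0,0.3],
  [0,0,0,0,0,0,0.3],
], squeeze=50)

```text
t: 16.45
tcp_pos: [0.5215, 0.2668, 0.0174]
tool_rot: [-0.0, 0.718, 0.696, -0.001]
ft_force: [-0.4, 0.8, -0.3]
finger_gap: 0.0598
grip_force: 0.0
```

>>> step_arm([
  [0,0,0,0,0,0,1],
  [0,0,0,0,0,0,1],
  [0,0,0,0,0,0,1],
  [0,0,0,0,0,0,1],
  [0,0,0,0,0,0,1],
  [0,0,0,0,0,0,1],
  [0,0,0,0,0,0,1],
  [0,0,0,0,0,0,1],
])

```text
t: 17.25
tcp_pos: [0.5221, 0.2679, 0.0193]
tool_rot: [0.0, 0.718, 0.696, 0.001]
ft_force: [-0.5, -0.9, 5.8]
finger_gap: 0.0162
grip_force: 48.7
```

>>> step_arm([
  [0,0,10,0,0,0,1],
  [0,0,25,0,0,0,1],
  [0,0,35,0,0,0,1],
  [0,0,35,0,0,0,1],
  [-2,-25,0,0,0,0,1],
  [-4,-30,0,0,0,0,1],
  [-4,-30,0,0,0,0,1],
  [-4,-30,0,0,0,0,1],
])

```text
t: 18.05
tcp_pos: [0.5074, 0.1517, 0.1243]
tool_rot: [0.0, 0.718, 0.696, 0.0]
ft_force: [-0.4, -0.7, 0.2]
finger_gap: 0.0162
grip_force: 48.8
```

>>> step_arm([
  [-4,-30,0,0,0,0,1],
  [-4,-30,0,0,0,0,1],
  [-4,-30,0,0,0,0,1],
  [-4,-30,0,0,0,0,1],
  [-3,-30,0,0,0,0,1],
  [0,-25,0,0,0,0,1],
  [0,-5,0,0,0,0,1],
  [0,0,0,0,0,0,1],
])

```text
t: 18.85
tcp_pos: [0.4887, -0.028, 0.1238]
tool_rot: [0.0, 0.719, 0.695, 0.0]
ft_force: [1.3, 0.2, -0.7]
finger_gap: 0.0164
grip_force: 48.8
```

Run:
```python
from h import *
lenses('wrist');s=env.get_state();print(s['finger_gap'],s['grip_force'])
snap('wrist','w4.png',sc=1.25)
```

```text
wrist 18.85 [ 0.4887 -0.028   0.1238] [0.    0.719 0.695 0.   ]
  px [255. 222.] n 6615 xy [ 0.4864 -0.0715] r 0.0522
0.016139137520902597 48.815345764160156
```

View pics/w4.png

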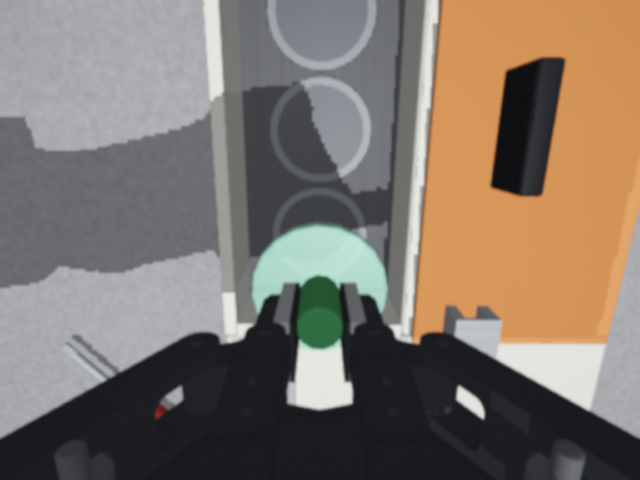

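The lens is held level, and the bay rings lie on the column x≈320. Lowering onto the far ring.

>>> step_arm([
  [0,0,-20,0,0,0,1],
  [0,0,-25,0,0,0,1],
  [0,0,-20,0,0,0,1],
  [0,0,-15,0,0,0,1],
  [0,0,-10,0,0,0,1],
  [0,0,-5,0,0,0,1],
  [0,0,-2,0,0,0,1],
  [0,0,0,0,0,0,1],
])

```text
t: 19.75
tcp_pos: [0.4888, -0.0269, 0.0265]
tool_rot: [0.0, 0.718, 0.696, 0.0]
ft_force: [-0.7, 0.2, -0.5]
finger_gap: 0.016
grip_force: 48.8
```

>>> step_arm([
  [0,0,0,0,0,0,0.65],
  [0,0,0,0,0,0,0.65],
  [0,0,0,0,0,0,0.65],
  [0,0,0,0,0,0,0.65],
  [0,0,20,0,0,0,0.65],
  [0,0,30,0,0,0,0.65],
  [0,0,35,0,0,0,0.5],
  [0,20,25,0,0,0,0.3],
])

```text
t: 20.55
tcp_pos: [0.4885, -0.0094, 0.138]
tool_rot: [0.001, 0.719, 0.695, -0.0]
ft_force: [0.6, 0.2, 0.4]
finger_gap: 0.056
grip_force: 0.0
```

>>> step_arm([
  [5,45,0,0,0,0,0.3],
  [6,45,0,0,0,0,0.3],
  [6,45,0,0,0,0,0.3],
  [6,45,0,0,0,0,0.3],
  [6,45,0,0,0,0,0.3],
  [6,45,0,0,0,0,0.3],
  [6,45,0,0,0,0,0.3],
  [5,45,0,0,0,0,0.3],
])

```text
t: 21.35
tcp_pos: [0.5346, 0.3544, 0.1363]
tool_rot: [0.0, 0.718, 0.696, -0.0]
ft_force: [0.3, 0.1, 1.1]
finger_gap: 0.0596
grip_force: 0.0
```

>>> step_arm([
  [0,25,0,0,0,0,0.3],
  [0,10,0,0,0,0,0.3],
  [0,0,0,0,0,0,0.3],
  [0,0,0,0,0,0,0.3],
  [0,0,0,0,0,0,0.3],
  [0,0,0,0,0,0,0.3],
  [0,0,0,0,0,0,0.3],
  [0,0,0,0,0,0,0.3],
])

```text
t: 22.15
tcp_pos: [0.5349, 0.3872, 0.1364]
tool_rot: [0.0, 0.718, 0.696, 0.0]
ft_force: [-0.5, 0.2, -0.4]
finger_gap: 0.0597
grip_force: 0.0
```

Run:
```python
from h import *
lenses('wrist');lenses('top',.014)
```

```text
wrist 22.15 [0.5349 0.3872 0.1364] [0.    0.718 0.696 0.   ]
  px [256. 180.] n 3067 xy [0.5349 0.3884] r 0.0314
  px [135. 210.] n 2944 xy [0.4148 0.363 ] r 0.0322
top 22.2 [0.5348 0.3874 0.1364] [0.    0.718 0.696 0.   ]
  px [127. 180.] n 193 xy [0.5363 0.3855] r 0.0315
  px [258. 194.] n 303 xy [ 0.4896 -0.0263] r 0.0314
```

>>> step_arm([
  [0,1,-20,0,0,0,0.3],
  [0,0,-30,0,0,0,0.3],
  [0,0,-30,0,0,0,0.3],
  [0,0,-20,0,0,0,0.3],
  [0,0,-12,0,0,0,0.3],
  [0,0,-6,0,0,0,0.3],
  [0,0,0,0,0,0,0.3],
  [0,0,0,0,0,0,1],
])

```text
t: 23.05
tcp_pos: [0.535, 0.3892, 0.0191]
tool_rot: [0.0, 0.718, 0.696, 0.001]
ft_force: [0.0, -0.9, -0.1]
finger_gap: 0.047
grip_force: 0.0
```

>>> step_arm([
  [0,0,0,0,0,0,1],
  [0,0,0,0,0,0,1],
  [0,0,0,0,0,0,1],
  [0,0,0,0,0,0,1],
  [0,0,0,0,0,0,1],
  [0,0,0,0,0,0,1],
  [0,0,0,0,0,0,1],
  [0,0,0,0,0,0,1],
])

```text
t: 23.85
tcp_pos: [0.5351, 0.3891, 0.0194]
tool_rot: [0.0, 0.718, 0.696, 0.001]
ft_force: [-0.9, -0.9, 6.3]
finger_gap: 0.0162
grip_force: 48.7
```

>>> step_arm([
  [0,0,10,0,0,0,1],
  [0,0,30,0,0,0,1],
  [0,0,35,0,0,0,1],
  [0,0,30,0,0,0,1],
  [-2,-25,0,0,0,0,1],
  [-4,-30,0,0,0,0,1],
  [-4,-30,0,0,0,0,1],
  [-4,-30,0,0,0,0,1],
])

```text
t: 24.65
tcp_pos: [0.5204, 0.2726, 0.1241]
tool_rot: [0.0, 0.718, 0.696, 0.0]
ft_force: [0.2, 0.6, -1.2]
finger_gap: 0.0169
grip_force: 48.8
```

>>> step_arm([
  [-4,-35,0,0,0,0,1],
  [-4,-35,0,0,0,0,1],
  [-5,-35,0,0,0,0,1],
  [-5,-35,0,0,0,0,1],
  [-5,-35,0,0,0,0,1],
  [-4,-35,0,0,0,0,1],
  [-3,-18,0,0,0,0,1],
  [0,0,0,0,0,0,1],
])

```text
t: 25.45
tcp_pos: [0.49, 0.0425, 0.1238]
tool_rot: [0.0, 0.72, 0.694, -0.001]
ft_force: [0.4, -0.2, -0.4]
finger_gap: 0.0164
grip_force: 48.8
```

Run:
```python
from h import *
lenses('wrist');s=env.get_state();print(s['finger_gap'],s['grip_force'])
lenses('top')
snap('wrist','w5.png',sc=1.25)
```

```text
wrist 25.45 [0.49   0.0425 0.1238] [ 0.     0.72   0.694 -0.001]
  px [255. 222.] n 6134 xy [ 0.4885 -0.007 ] r 0.0557
0.01639373419901921 48.80268752574921
top 25.5 [0.4907 0.0446 0.1239] [0.    0.719 0.695 0.   ]
  px [263. 189.] n 61 xy [ 0.5006 -0.0398] r 0.0231
  px [134. 221.] n 290 xy [0.4155 0.3622] r 0.0311
```

View pics/w5.png

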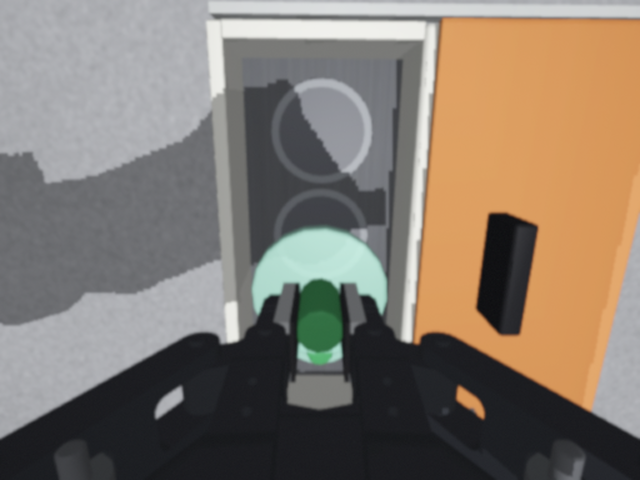

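The second lens is held level and the next ring is under it. Placing it, then going to the third.

>>> step_arm([
  [0,0,-20,0,0,0,1],
  [0,0,-25,0,0,0,1],
  [0,0,-20,0,0,0,1],
  [0,0,-15,0,0,0,1],
  [0,0,-10,0,0,0,1],
  [0,0,-5,0,0,0,1],
  [0,0,-2,0,0,0,1],
  [0,0,0,0,0,0,1],
])

```text
t: 26.4
tcp_pos: [0.4908, 0.0461, 0.0265]
tool_rot: [0.0, 0.718, 0.696, 0.0]
ft_force: [1.0, -0.8, -0.3]
finger_gap: 0.0164
grip_force: 48.8
```

>>> step_arm([
  [0,0,0,0,0,0,0.65],
  [0,0,0,0,0,0,0.65],
  [0,0,0,0,0,0,0.65],
  [0,0,0,0,0,0,0.65],
  [0,0,20,0,0,0,0.65],
  [0,0,30,0,0,0,0.65],
  [0,0,35,0,0,0,0.5],
  [0,15,25,0,0,0,0.3],
])

```text
t: 27.2
tcp_pos: [0.4905, 0.0591, 0.1381]
tool_rot: [0.0, 0.719, 0.695, -0.0]
ft_force: [0.0, 1.5, -0.2]
finger_gap: 0.0559
grip_force: 0.0
```

>>> step_arm([
  [-9,40,0,0,0,0,0.3],
  [-9,40,0,0,0,0,0.3],
  [-9,40,0,0,0,0,0.3],
  [-9,40,0,0,0,0,0.3],
  [-9,40,0,0,0,0,0.3],
  [-10,40,0,0,0,0,0.3],
  [-10,40,0,0,0,0,0.3],
  [-10,23,0,0,0,0,0.3],
])

```text
t: 28.0
tcp_pos: [0.4146, 0.3674, 0.1365]
tool_rot: [-0.001, 0.717, 0.697, 0.001]
ft_force: [0.1, -0.7, 0.1]
finger_gap: 0.0596
grip_force: 0.0
```

>>> step_arm([
  [0,0,0,0,0,0,0.3],
  [0,0,0,0,0,0,0.3],
  [0,0,0,0,0,0,0.3],
  [0,0,0,0,0,0,0.3],
  [0,0,0,0,0,0,0.3],
  [0,0,0,0,0,0,0.3],
  [0,0,0,0,0,0,0.3],
  [0,0,0,0,0,0,0.3],
])

```text
t: 28.8
tcp_pos: [0.4157, 0.3636, 0.1363]
tool_rot: [0.0, 0.718, 0.696, -0.0]
ft_force: [0.3, 0.4, 0.5]
finger_gap: 0.0595
grip_force: 0.0
```

Run:
```python
from h import *
lenses('wrist');lenses('top',.014);print(env.get_state()['joint_pos'])
```

```text
wrist 28.8 [0.4157 0.3636 0.1363] [ 0.     0.718  0.696 -0.   ]
  px [254. 182.] n 3072 xy [0.414  0.3627] r 0.0314
top 28.85 [0.4157 0.3637 0.1363] [ 0.     0.718  0.696 -0.   ]
  px [235. 194.] n 299 xy [0.491  0.0457] r 0.0313
  px [258. 194.] n 303 xy [ 0.4896 -0.0263] r 0.0314
  px [133. 221.] n 317 xy [0.4149 0.361 ] r 0.0317
[-0.61095357  0.53911033 -0.30032145  2.06868756  0.28430472  0.57228264
 -1.14255028]
```

>>> step_arm([
  [-1,-1,-20,0,0,0,0.3],
  [0,0,-30,0,0,0,0.3],
  [0,0,-30,0,0,0,0.3],
  [0,0,-20,0,0,0,0.3],
  [0,0,-12,0,0,0,0.3],
  [0,0,-5,0,0,0,0.3],
  [0,0,0,0,0,0,0.3],
  [0,0,0,0,0,0,1],
])

```text
t: 29.7
tcp_pos: [0.4149, 0.3631, 0.02]
tool_rot: [0.0, 0.718, 0.696, 0.001]
ft_force: [-1.0, 0.7, 0.2]
finger_gap: 0.0467
grip_force: 0.0
```

>>> step_arm([
  [0,0,0,0,0,0,1],
  [0,0,0,0,0,0,1],
  [0,0,0,0,0,0,1],
  [0,0,0,0,0,0,1],
  [0,0,0,0,0,0,1],
  [0,0,0,0,0,0,1],
  [0,0,0,0,0,0,1],
  [0,0,0,0,0,0,1],
])

```text
t: 30.5
tcp_pos: [0.415, 0.363, 0.0202]
tool_rot: [0.0, 0.718, 0.696, 0.001]
ft_force: [-0.8, -0.3, 6.3]
finger_gap: 0.0159
grip_force: 48.6
```

>>> step_arm([
  [0,0,10,0,0,0,1],
  [0,0,30,0,0,0,1],
  [0,0,35,0,0,0,1],
  [0,0,30,0,0,0,1],
  [7,-20,0,0,0,0,1],
  [8,-25,0,0,0,0,1],
  [8,-25,0,0,0,0,1],
  [8,-25,0,0,0,0,1],
])

```text
t: 31.3
tcp_pos: [0.4459, 0.2667, 0.1252]
tool_rot: [0.0, 0.718, 0.696, 0.0]
ft_force: [1.3, -0.4, -1.2]
finger_gap: 0.0161
grip_force: 48.8
```

>>> step_arm([
  [8,-25,0,0,0,0,1],
  [8,-25,0,0,0,0,1],
  [8,-25,0,0,0,0,1],
  [8,-25,0,0,0,0,1],
  [8,-25,0,0,0,0,1],
  [7,-25,0,0,0,0,1],
  [0,0,0,0,0,0,1],
  [0,0,0,0,0,0,1],
])

```text
t: 32.1
tcp_pos: [0.4928, 0.1173, 0.1249]
tool_rot: [0.0, 0.719, 0.696, 0.0]
ft_force: [-0.6, -0.5, -0.4]
finger_gap: 0.0163
grip_force: 48.8
```

Run:
```python
from h import *
lenses('wrist');s=env.get_state();print(s['finger_gap'],s['grip_force'])
snap('wrist','w6.png',sc=1.25)
```

```text
wrist 32.1 [0.4928 0.1173 0.1249] [0.    0.719 0.696 0.   ]
  px [255. 219.] n 5966 xy [0.4902 0.0667] r 0.0584
  px [256. 312.] n 1406 xy [ 0.4878 -0.021 ] r 0.0285
0.016265122094093455 48.84703516960144
```

View pics/w6.png

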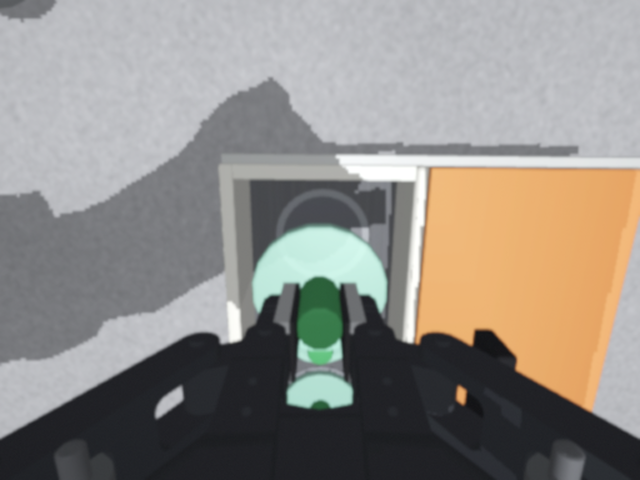

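The third lens is level over its ring. Placing it, then moving above the handle and checking all three.

>>> step_arm([
  [0,0,-20,0,0,0,1],
  [0,0,-25,0,0,0,1],
  [0,0,-20,0,0,0,1],
  [0,0,-15,0,0,0,1],
  [0,0,-10,0,0,0,1],
  [0,0,-5,0,0,0,1],
  [0,0,-3,0,0,0,1],
  [0,0,0,0,0,0,1],
])

```text
t: 33.0
tcp_pos: [0.4927, 0.1182, 0.0266]
tool_rot: [0.0, 0.718, 0.696, 0.0]
ft_force: [-0.5, -0.7, -0.8]
finger_gap: 0.0164
grip_force: 49.0
```

>>> step_arm([
  [0,0,0,0,0,0,0.65],
  [0,0,0,0,0,0,0.65],
  [0,0,0,0,0,0,0.65],
  [0,0,0,0,0,0,0.65],
  [0,0,20,0,0,0,0.65],
  [0,0,30,0,0,0,0.65],
  [0,0,35,0,0,0,0.5],
  [0,0,25,0,0,0,0.3],
])

```text
t: 33.8
tcp_pos: [0.4927, 0.1178, 0.1381]
tool_rot: [0.0, 0.718, 0.696, 0.0]
ft_force: [0.0, -0.1, -0.5]
finger_gap: 0.0563
grip_force: 0.0
```

>>> step_arm([
  [20,-15,0,0,0,0,0.3],
  [20,-16,0,0,0,0,0.3],
  [20,-16,0,0,0,0,0.3],
  [20,-16,0,0,0,0,0.3],
  [17,-14,0,0,0,0,0.3],
  [0,0,0,0,0,0,0.3],
  [0,0,0,0,0,0,0.3],
  [0,0,0,0,0,0,0.3],
])

```text
t: 34.6
tcp_pos: [0.5887, 0.0414, 0.1362]
tool_rot: [-0.0, 0.718, 0.696, -0.0]
ft_force: [0.3, -0.3, 0.5]
finger_gap: 0.0595
grip_force: 0.0
```

Run:
```python
from h import *
lenses('wrist',.014);lenses('top',.014);lenses('scene',.014)
snap('scene','sc2.png',(200,140,460,280),3)
```

```text
wrist 34.6 [0.5887 0.0414 0.1362] [-0.     0.718  0.696 -0.   ]
  px [143. 102.] n 3974 xy [0.4925 0.1172] r 0.0318
  px [151. 183.] n 3364 xy [0.4906 0.0446] r 0.0322
  px [147. 244.] n 1445 xy [ 0.4861 -0.0228] r 0.0316
top 34.65 [0.5888 0.0416 0.1363] [-0.     0.718  0.697 -0.   ]
  px [211. 194.] n 313 xy [0.4938 0.1176] r 0.032
  px [232. 195.] n 230 xy [0.4896 0.0483] r 0.0313
scene 34.7 [0.5889 0.0416 0.1363] [-0.     0.717  0.697 -0.   ]
  px [244. 192.] n 75 xy [ 0.4624 -0.024 ] r 0.0367
  px [266. 197.] n 112 xy [0.4722 0.0473] r 0.0332
  px [288. 202.] n 112 xy [0.4731 0.119 ] r 0.0343
```

View pics/sc2.png

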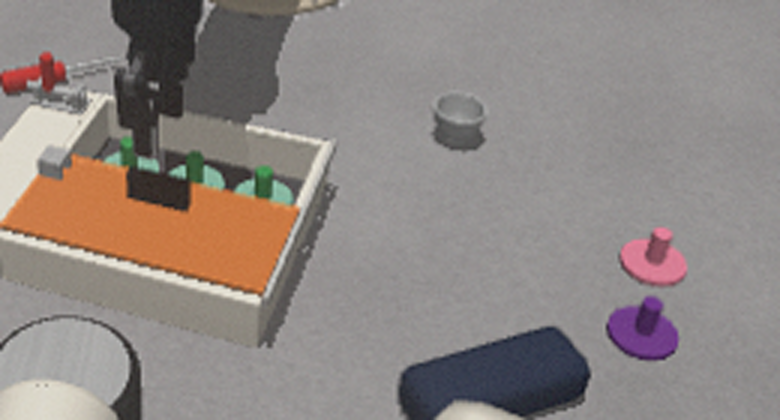

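All three lenses lie flat in the bay, with their blocks upright at (128,150), (195,165) and (264,182). Only the pink and purple look-alikes remain on the bench. Shutting the cover.

>>> step_arm([
  [0,0,-20,0,0,0,0.3],
  [0,0,-20,0,0,0,0.3],
  [0,0,-15,0,0,0,0.3],
  [0,0,-8,0,0,0,0.3],
  [0,0,0,0,0,0,0.3],
  [0,0,0,0,0,0,0.3],
  [0,0,0,0,0,0,1],
  [0,0,0,0,0,0,1],
])

```text
t: 35.6
tcp_pos: [0.59, 0.0407, 0.074]
tool_rot: [0.0, 0.718, 0.696, 0.0]
ft_force: [0.5, 1.0, 0.2]
finger_gap: 0.0318
grip_force: 0.0
```

>>> step_arm([
  [0,0,0,0,0,0,1],
  [0,0,0,0,0,0,1],
  [0,0,0,0,0,0,1],
  [0,0,0,0,0,0,1],
  [0,0,0,0,0,0,1],
  [0,0,0,0,0,0,1],
  [-4,0.1,0,0,0,0,1],
  [-6,0.2,0,0,0,0,1],
])

```text
t: 36.4
tcp_pos: [0.5806, 0.0411, 0.0738]
tool_rot: [0.001, 0.718, 0.696, 0.001]
ft_force: [2.3, 0.6, 5.7]
finger_gap: 0.0108
grip_force: 49.9
```

>>> step_arm([
  [-12,0.3,0,0,0,0,1],
  [-14,0.4,0,0,0,0,1],
  [-14,0.4,0,0,0,0,1],
  [-14,0.4,0,0,0,0,1],
  [-14,0.4,0,0,0,0,1],
  [-14,0.4,0,0,0,0,1],
  [-12,0.3,0,0,0,0,1],
  [-6,0.2,0,0,0,0,1],
])

```text
t: 37.2
tcp_pos: [0.479, 0.0452, 0.0738]
tool_rot: [-0.0, 0.718, 0.696, 0.001]
ft_force: [3.3, 4.9, 5.2]
finger_gap: 0.0113
grip_force: 49.8
```

>>> step_arm([
  [-4,0.1,0,0,0,0,1],
  [-4,0.1,0,0,0,0,1],
  [-3,0,0,0,0,0,1],
  [0,0,0,0,0,0,1],
  [0,0,0,0,0,0,1],
  [0,0,0,0,0,0,1],
  [0,0,0,0,0,0,1],
  [0,0,0,0,0,0,1],
])

```text
t: 38.0
tcp_pos: [0.4718, 0.0456, 0.0738]
tool_rot: [0.001, 0.718, 0.696, 0.003]
ft_force: [9.4, 2.3, -0.6]
finger_gap: 0.011
grip_force: 50.0
```

>>> step_arm([
  [0,0,0,0,0,0,0.4],
  [0,0,0,0,0,0,0.4],
  [0,0,0,0,0,0,0.4],
  [0,0,20,0,0,0,0.3],
  [0,0,30,0,0,0,0.3],
  [0,0,15,0,0,0,0.3],
  [-2,-20,0,0,0,0,0.3],
  [-2,-25,0,0,0,0,0.3],
])

```text
t: 38.8
tcp_pos: [0.4643, -0.0007, 0.1388]
tool_rot: [0.0, 0.717, 0.697, 0.0]
ft_force: [-0.1, -0.8, -0.3]
finger_gap: 0.06
grip_force: 0.0
```

>>> step_arm([
  [-2,-25,0,0,0,0,0.3],
  [-2,-25,0,0,0,0,0.3],
  [-2,-25,0,0,0,0,0.3],
  [-2,-25,0,0,0,0,0.3],
  [-2,-20,0,0,0,0,0.3],
  [-2,-10,0,0,0,0,0.3],
  [0,0,0,0,0,0,0.3],
  [0,0,0,0,0,0,0.3],
])

```text
t: 39.6
tcp_pos: [0.4525, -0.1302, 0.1382]
tool_rot: [-0.0, 0.718, 0.696, 0.0]
ft_force: [0.2, 0.4, 0.8]
finger_gap: 0.0598
grip_force: 0.0
```

Run:
```python
from h import *
s=env.get_state();c=env.camera_model('wrist');im=env.capture('wrist').astype(int);r,g,b=im[...,0],im[...,1],im[...,2]
print(s['tcp_pos'],s['tool_rot'])
n,l,st,cc=cv2.connectedComponentsWithStats(((r-g>60)&(r-b>60)&(g<60)).astype('uint8'))
for i in range(1,n):
    if st[i,4]>80: print(st[i],cc[i],at('wrist',cc[i],.110,c))
print(proj('wrist',(.455,-.13,.112),c))
o=((r>150)&(r-b>80)&(g>80)).astype('uint8');v,u=np.nonzero(o);print('cover x max/min at v',[(vv,u[v==vv].min(),u[v==vv].max()) for vv in(10,60,100) if (v==vv).any()])
for vv in (10,60,100):
    k=u[v==vv]
    if len(k): print(at('wrist',(k.min(),vv),.064,c),at('wrist',(k.max(),vv),.064,c))
```

```text
[ 0.4524686  -0.13021229  0.13823462] [-2.00175521e-04  7.17858421e-01  6.96189083e-01  8.91568772e-05]
[249 197  20  33 527] [258.37571157 213.5597723 ] [ 0.45378    -0.12456679  0.11      ]
[131 218  39  39 526] [151.16539924 234.88212928] [ 0.38612632 -0.13674964  0.11      ]
[260.63335718 222.96483495]
cover x max/min at v [(10, np.int64(216), np.int64(397)), (60, np.int64(217), np.int64(390)), (100, np.int64(218), np.int64(385))]
[0.42990227 0.00055076 0.064     ] [ 0.54804982 -0.00297622  0.064     ]
[ 0.42861675 -0.02958549  0.064     ] [ 0.54626813 -0.03308737  0.064     ]
[ 0.42765071 -0.05558148  0.064     ] [ 0.54514676 -0.05907108  0.064     ]
```

>>> step_arm([
  [2,1,-15,0,0,0,0.3],
  [0,0,-15,0,0,0,0.3],
  [0,0,-12,0,0,0,0.3],
  [0,0,-4,0,0,0,0.3],
  [0,0,0,0,0,0,0.3],
  [0,0,0,0,0,0,0.3],
  [0,0,0,0,0,0,1],
  [0,0,0,0,0,0,1],
])

```text
t: 40.45
tcp_pos: [0.4548, -0.13, 0.0928]
tool_rot: [0.0, 0.718, 0.696, 0.0]
ft_force: [0.8, -0.5, 0.7]
finger_gap: 0.0312
grip_force: 0.0
```

>>> step_arm([
  [0,0,0,0,0,0,1],
  [0,0,0,0,0,0,1],
  [0,0,0,0,0,0,1],
  [0,0,0,0,0,0,1],
  [0,0,0,0,0,0,1],
  [0,0,0,0,0,0,1],
  [0,4,0,0,0,0,1],
  [0.2,5,0,0,0,0,1],
])

```text
t: 41.25
tcp_pos: [0.455, -0.1216, 0.0927]
tool_rot: [0.001, 0.718, 0.696, -0.0]
ft_force: [-0.7, -1.2, 4.6]
finger_gap: 0.0118
grip_force: 48.7
```

>>> step_arm([
  [0.2,5,0,0,0,0,1],
  [0.2,5,0,0,0,0,1],
  [0.2,5,0,0,0,0,1],
  [0.2,5,0,0,0,0,1],
  [0,3,0,0,0,0,1],
  [0,3,0,0,0,0,1],
  [0,0,0,0,0,0,1],
  [0,0,0,0,0,0,1],
])

```text
t: 42.05
tcp_pos: [0.4559, -0.0978, 0.0928]
tool_rot: [0.001, 0.719, 0.695, -0.001]
ft_force: [-0.3, -11.9, 5.9]
finger_gap: 0.0122
grip_force: 48.8
```

>>> step_arm([
  [0,0,0,0,0,0,0.4],
  [0,0,0,0,0,0,0.4],
  [0,0,0,0,0,0,0.4],
  [0,0,20,0,0,0,0.3],
  [0,0,30,0,0,0,0.3],
  [0,0,15,0,0,0,0.3],
  [3,-20,0,0,0,0.02,0.3],
  [3,-25,0,0,0,0.02,0.3],
])

```text
t: 42.85
tcp_pos: [0.4621, -0.1393, 0.1581]
tool_rot: [0.001, 0.703, 0.712, 0.001]
ft_force: [0.2, 0.6, -0.8]
finger_gap: 0.0595
grip_force: 0.0
```

>>> step_arm([
  [4,-30,0,0,0,0.02,0.3],
  [4,-30,0,0,0,0.02,0.3],
  [4,-30,0,0,0,0.02,0.3],
  [4,-30,0,0,0,0.005,0.3],
  [3,-30,0,0,0,0,0.3],
  [2,-21,0,0,0,0,0.3],
  [0,0,0,0,0,0,0.3],
  [0,0,0,0,0,0,0.3],
])

```text
t: 43.65
tcp_pos: [0.4824, -0.3106, 0.1569]
tool_rot: [-0.0, 0.681, 0.733, 0.0]
ft_force: [-0.2, 0.9, 0.7]
finger_gap: 0.0598
grip_force: 0.0
```

```bash
cat > fad.py <<'E'
from h import *
def fad():
    s=env.get_state();c=env.camera_model('wrist');im=env.capture('wrist');hsv=cv2.cvtColor(im,cv2.COLOR_RGB2HSV)
    cv2.imwrite('pics/f%d.png'%int(s['t']*100),im[:,:,::-1])
    print(s['t'],s['tcp_pos'].round(4),s['tool_rot'].round(3))
    y=.076;cc=np.array([.5252,-.3452]);ex=np.array([np.cos(y),np.sin(y)]);ey=np.array([-ex[1],ex[0]])
    for nm,lo,hi,z in(('tab',(20,110,60),(32,255,255),.048),('blue',(105,120,40),(125,255,255),.0765),('red',(0,150,60),(6,255,255),.0765)):
        n,l,st,ce=cv2.connectedComponentsWithStats(cv2.inRange(hsv,lo,hi))
        for i in range(1,n):
            if st[i,4]>12:
                p=at('wrist',ce[i],z,c)
                d=p[:2]-cc
                if abs(d@ex)<.09 and abs(d@ey)<.075: print(nm,st[i],ce[i].round(1),p.round(4),'loc',(d@ex).round(4),(d@ey).round(4))
if __name__=='__main__': fad()
E
python3 fad.py
python3 - <<'E'
from h import *
im=snap('top','top4.png').astype(int);b=im[205:225,275:310]
r,g,bb=im[...,0],im[...,1],im[...,2];v,u=np.nonzero((r-g>80)&(g<70));k=(v>190)&(v<215)&(u>270)&(u<305);print('knob',at('top',(u[k].mean(),v[k].mean()),.112),k.sum())
E
```

```text
43.65 [ 0.4824 -0.3106  0.1569] [-0.     0.681  0.733  0.   ]
tab [308 158   7  12  68] [310.8 163.6] [ 0.5278 -0.2846  0.048 ] loc 0.0071 0.0602
tab [298 281   4  10  40] [299.5 285.5] [ 0.5316 -0.4043  0.048 ] loc 0.0019 -0.0594
blue [247 181  19  35 440] [256.2 196.6] [ 0.4822 -0.3093  0.0765] loc -0.0401 0.039
knob [ 0.45554779 -0.0959288   0.112     ] 12
```

>>> step_arm([
  [0.5,-5,-20,0,0,0,0.3],
  [0,0,-25,0,0,0,0.3],
  [0,0,-25,0,0,0,0.3],
  [0,0,-20,0,0,0,0.3],
  [0,0,-10,0,0,0,0.3],
  [0,0,0,0,0,0,0.3],
  [0,0,0,0,0,0,1],
  [0,0,0,0,0,0,1],
])

```text
t: 44.55
tcp_pos: [0.4837, -0.316, 0.0583]
tool_rot: [0.001, 0.68, 0.733, 0.0]
ft_force: [-0.2, -0.7, -0.6]
finger_gap: 0.0318
grip_force: 0.0
```

>>> step_arm([
  [0,0,0,0,0,0,1],
  [0,0,0,0,0,0,1],
  [0,0,0,0,0,0,1],
  [0,0,0,0,0,0,1],
  [0,0,0,0,0,0,1],
  [0,0,0,0,0,0,1],
  [0,0,0,0,0,0,1],
  [0,0,0,0,0,0,1],
], squeeze=30)

```text
t: 45.35
tcp_pos: [0.4836, -0.3162, 0.0583]
tool_rot: [0.001, 0.68, 0.733, 0.0]
ft_force: [-1.1, 1.3, 7.1]
finger_gap: 0.0134
grip_force: 33.0
```

>>> step_arm([
  [8,0.6,0,0,0,0,1],
  [10,0.8,0,0,0,0,1],
  [10,0.8,0,0,0,0,1],
  [10,0.8,0,0,0,0,1],
  [6,0.4,0,0,0,0,1],
  [3,0.2,0,0,0,0,1],
  [0,0,0,0,0,0,1],
  [0,0,0,0,0,0,1],
])

```text
t: 46.15
tcp_pos: [0.5313, -0.3124, 0.0583]
tool_rot: [0.001, 0.68, 0.733, 0.001]
ft_force: [0.9, 0.8, 5.6]
finger_gap: 0.0129
grip_force: 32.9
```

>>> step_arm([
  [0,0,0,0,0,0,0.4],
  [0,0,0,0,0,0,0.4],
  [0,0,0,0,0,0,0.4],
  [0,0,20,0,0,0,0.3],
  [0,0,40,0,0,0,0.3],
  [0,0,40,0,0,0,0.3],
  [16,-30,0,0,0,0,0.3],
  [17,-33,0,0,0,0,0.3],
])

```text
t: 46.95
tcp_pos: [0.564, -0.3756, 0.1595]
tool_rot: [0.001, 0.68, 0.733, 0.0]
ft_force: [0.0, -0.5, -0.0]
finger_gap: 0.0598
grip_force: 0.0
```

>>> step_arm([
  [0,0,0,0,0,0,0.3],
  [0,0,0,0,0,0,0.3],
  [0,0,0,0,0,0,0.3],
  [0,0,0,0,0,0,0.3],
  [0,0,0,0,0,0,0.3],
  [0,0,0,0,0,0,0.3],
  [0,0,0,0,0,0,0.3],
  [0,0,0,0,0,0,0.3],
])

```text
t: 47.75
tcp_pos: [0.5631, -0.3752, 0.1573]
tool_rot: [0.0, 0.68, 0.733, -0.0]
ft_force: [-0.3, 0.5, -0.8]
finger_gap: 0.0598
grip_force: 0.0
```

```bash
python3 fad.py
```

```text
47.75 [ 0.5631 -0.3752  0.1573] [ 0.     0.68   0.733 -0.   ]
tab [218  70   7  14  92] [221.   76.5] [ 0.528  -0.2847  0.048 ] loc 0.0074 0.0601
tab [217 212   5  11  45] [219.4 216.9] [ 0.5319 -0.4044  0.048 ] loc 0.0022 -0.0595
blue [208  95   9  34 229] [212.3 111.4] [ 0.526  -0.3117  0.0765] loc 0.0034 0.0333
blue [221  95  11  34 332] [225.6 111.4] [ 0.5357 -0.311   0.0765] loc 0.0131 0.0333
red [249 176  18  34 373] [257.3 191.6] [ 0.5636 -0.3701  0.0765] loc 0.0364 -0.0277
```

>>> step_arm([
  [1,0,-20,0,0,0,0.3],
  [0,0,-25,0,0,0,0.3],
  [0,0,-25,0,0,0,0.3],
  [0,0,-20,0,0,0,0.3],
  [0,0,-10,0,0,0,0.3],
  [0,0,0,0,0,0,0.3],
  [0,0,0,0,0,0,1],
  [0,0,0,0,0,0,1],
])

```text
t: 48.6
tcp_pos: [0.5648, -0.3757, 0.0585]
tool_rot: [0.001, 0.68, 0.733, 0.0]
ft_force: [1.0, 0.3, 0.5]
finger_gap: 0.0315
grip_force: 0.0
```

>>> step_arm([
  [0,0,0,0,0,0,1],
  [0,0,0,0,0,0,1],
  [0,0,0,0,0,0,1],
  [0,0,0,0,0,0,1],
  [0,0,0,0,0,0,1],
  [0,0,0,0,0,0,1],
  [0,0,0,0,0,0,1],
  [0,0,0,0,0,0,1],
])

```text
t: 49.4
tcp_pos: [0.5646, -0.3757, 0.0584]
tool_rot: [0.001, 0.68, 0.733, 0.0]
ft_force: [-0.6, -0.1, 5.9]
finger_gap: 0.0131
grip_force: 33.0
```

>>> step_arm([
  [-8,-0.6,0,0,0,0,1],
  [-8,-0.6,0,0,0,0,1],
  [-8,-0.6,0,0,0,0,1],
  [-6,-0.5,0,0,0,0,1],
  [-3,-0.2,0,0,0,0,1],
  [-1,-0.1,0,0,0,0,1],
  [0,0,0,0,0,0,1],
  [0,0,0,0,0,0,1],
])

```text
t: 50.2
tcp_pos: [0.5305, -0.3784, 0.0584]
tool_rot: [0.001, 0.68, 0.733, 0.0]
ft_force: [0.1, -0.3, 7.1]
finger_gap: 0.0133
grip_force: 33.2
```

Release, lift clear, and do a last check from above the console.

>>> step_arm([
  [0,0,0,0,0,0,0.4],
  [0,0,0,0,0,0,0.4],
  [0,0,0,0,0,0,0.4],
  [0,0,20,0,0,0,0.3],
  [0,0,40,0,0,0,0.3],
  [0,0,40,0,0,0,0.3],
  [0,0,30,0,0,0,0.3],
  [0,0,0,0,0,0,0.3],
])

```text
t: 51.0
tcp_pos: [0.5319, -0.3788, 0.1916]
tool_rot: [0.003, 0.681, 0.733, 0.001]
ft_force: [-0.2, -0.6, 0.2]
finger_gap: 0.0599
grip_force: 0.0
```

>>> step_arm([
  [0,0,0,0,0,0,0.3],
  [0,0,0,0,0,0,0.3],
  [0,0,0,0,0,0,0.3],
  [0,0,0,0,0,0,0.3],
  [0,0,0,0,0,0,0.3],
  [0,0,0,0,0,0,0.3],
  [0,0,0,0,0,0,0.3],
  [0,0,0,0,0,0,0.3],
])

```text
t: 51.8
tcp_pos: [0.5301, -0.3779, 0.1872]
tool_rot: [0.0, 0.68, 0.733, 0.0]
ft_force: [0.4, -0.0, 0.9]
finger_gap: 0.0599
grip_force: 0.0
```

```bash
python3 fad.py
python3 - <<'E'
from h import *
w=env.capture('wrist')[60:260,170:340];t=env.capture('top')[125:220,185:305]
a=cv2.resize(w,(425,500),interpolation=cv2.INTER_CUBIC);b=cv2.resize(t,(375,297),interpolation=cv2.INTER_CUBIC)
o=np.zeros((500,800,3),'uint8');o[:,:425]=a;o[:297,425:]=b;cv2.imwrite('pics/fin.png',o[:,:,::-1])
lenses('top',.014)
E
```

```text
51.8 [ 0.5301 -0.3779  0.1872] [0.    0.68  0.733 0.   ]
tab [259  75   5  11  50] [261.2  80.2] [ 0.5277 -0.285   0.048 ] loc 0.0071 0.0598
tab [254 203   4   9  32] [255.6 207. ] [ 0.5317 -0.4051  0.048 ] loc 0.002 -0.0602
blue [254  96   7  30 198] [257.1 110.8] [ 0.5259 -0.3116  0.0765] loc 0.0033 0.0334
blue [265  96   7  30 200] [267.9 110.6] [ 0.5348 -0.3108  0.0765] loc 0.0122 0.0335
red [248 170  15  29 272] [255.3 182.6] [ 0.529  -0.3729  0.0765] loc 0.0017 -0.0279
top 51.95 [ 0.5301 -0.378   0.1873] [ 0.     0.68   0.733 -0.   ]
```

View pics/fin.png

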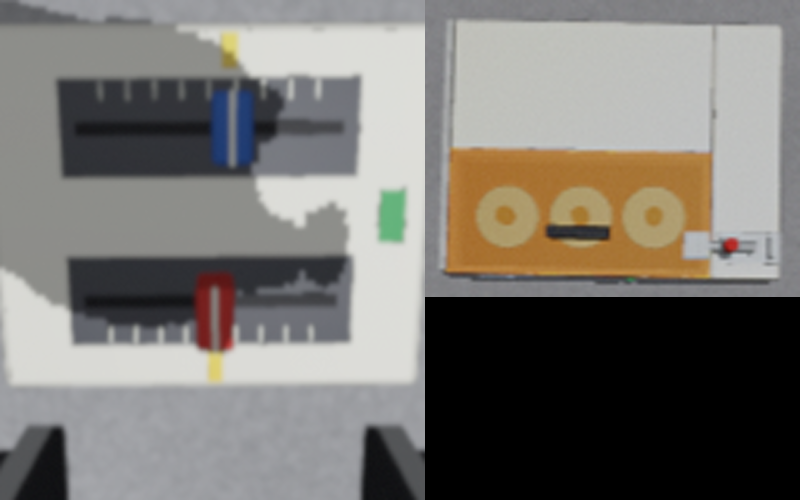

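The blue line at (232,127) is level with its tab at (230,50), and the red line at (214,318) with its tab at (215,367). The cover is shut over three lenses, the knob is home, and the arm is clear.

```bash
python3 -c "
from rig import env
print(env.finish_job())"
```

```text
the job is handed in; nothing more can be done
None
```

The job is handed in, with no verdict returned: all three lenses lie flat in the bay, the cover is shut, the bolt is home, and both faders measure within about 1 mm of their tabs.

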